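Snap the cap onto the drain port and hold it pressed

TASK

Close the drain port on the small white station: raise its little hold-down lever off the port stud until it stands upright or beyond, then take the larger of the two grey caps and press it open side down onto the stud until it snaps home. Keep pressing after the snap so that the cap squeezes the soft seal ring under it, and finish like that, still holding the cap pressed down. Leave the smaller cap, the bottle and the vial where they are.

Things in the scene. Friction and masses are not known exactly. Their poses are not given: they have to be found in the camera images.
- port: Drain port station, fixed: white base plate 150 x 76 mm, 12 mm thick, with an upright steel stud and a lever. Origin: on the stud's axis at worktop height; z up; x runs from the stud toward the lever's hinge; the plate reaches from x = -38 to +112 mm. The hinge fork stands at x = 69 to 91 mm, y = +-18 mm, up to 52 mm high.
- stud_top (a point): Centre of the stud's top, 36 mm above the worktop. The stud is 26 mm in diameter, tapered in the last 6 mm to 17 mm. Four sprung steel balls, centres 25.8 mm above the worktop, stand out 3.7 mm from its side.
- lever_hinge (a point): Middle of the lever's hinge on the station: 80 mm from the stud's axis along the station's x, 45 mm above the worktop; the hinge axis runs along the station's y.
- lever (a joint): Hold-down lever: 0 = down, its pad on the stud, so that no cap can go on; it grows as the lever is raised, swinging up and away from the stud; about 1.33 rad puts the knob straight above the hinge, stop at 1.9 rad. A stiff hinge (about 0.1 N m) keeps it where it is left.
- lever_knob (a point): Centre of the lever's knob: a grey disc of 20 mm diameter, 12 mm thick, its flat faces to the station's +y and -y. With the lever at 0 it is above the stud, 65 mm above the worktop; it is 82 mm from the hinge axis and moves on an arc about it. Below it a pad pin reaches down to the stud. Pinched by its flat faces it can turn between the fingers.
- cap: The larger grey cap, loose, about 30 g, standing open side down: hollow, 40 mm diameter, 30 mm high, with a solid grip stem on top, 22 mm diameter, 28 mm tall (58 mm in all). Origin: centre of the open underside; z up along the stem. Its mouth is 28 mm wide with a 4 mm high inner lip; the hollow is 36 mm wide above the lip and 26 mm deep from the mouth.
- cap_stem (a point): Middle of the larger cap's grip stem, 44 mm above the cap's origin. Pushing the cap on: the lip meets the balls with the cap's origin about 30 mm above the worktop, takes about 8 to 20 N to pass them, then the force drops; at about 17 mm the lip is below the balls, at 16 mm it meets the seal ring.
- small_cap: The smaller grey cap, loose: same form, 28 mm diameter, 50 mm high in all. It does not fit the stud; leave it. Origin: centre of its underside.
- seal (a joint): Squeeze of the black seal ring (39 mm diameter, top 16 mm above the worktop when free) round the stud's foot, in m: 0 = free, 0.003 = fully squeezed, a spring of 4 N per mm.
- bottle: Bystander: reagent bottle, 42 mm diameter, 88 mm tall. Origin: centre of its underside.
- vial: Bystander: strip vial, 37 mm diameter, 66 mm tall. Origin: centre of its underside.

How it is judged:
By the outcome, as a careful person would: the job done as asked, in the order asked, and still so for the second after the job is handed in, while the arm keeps its last pose, push and grip.
It also fails if it takes over 61 s, if anything falls off the work surface, if the arm or the gripper's body presses on something with over 40 N, if the wrist force passes 120 N, or if a joint passes its speed limit or range.

ROBOT

A 6-joint arm with a two-finger parallel gripper is mounted at the origin on a cart in front of the work surface, level with it; the furniture and walls round the work are solid. World frame = base frame: x ahead of the robot, y to its left, z up, the work surface at z = 0. Lengths are in m, angles in rad, forces in N, time in s.
With the tool pointing down it reaches from about 0.35 to 0.775 m from the base axis. Payload 7.3 kg.
Tool frame: the origin (TCP) lies midway between the tips of the shut fingers; the grasp point (between the pads) lies 19 mm behind it (robot.grip_depth is the z of the grasp point in the tool frame, in m); z points along the fingers, y is the line along which they close (so a half turn about z gives the same grasp; the last joint's range is limited). The gripper opens to 92 mm and grips with 3 to 60 N. Pads are 19 mm wide; open, the fingers measure 130 mm over their backs; the gripper's body (75 mm by 190 mm) begins 47 mm behind the grasp point.
Start: joints at [-0.146, 0.342, 1.524, -0, 1.275, -0.146], TCP at [0.525, 0, 0.227] pointing down, gripper open.
Joint ranges: [-2.53, 2.53], [-0.77, 2.02], [0.04, 2.7], [-1, 4.14], [0.28, 2.66], [-3.11, 3.11]. Speed limits (rad/s): [2.57, 2.57, 3.14, 3.14, 3.14, 3.14].

INTERFACE

Orientations are given as [roll, pitch, yaw] about the fixed x, y, z axes, in that order (R = Rz(yaw) Ry(pitch) Rx(roll)).
In Python, from cell import robot, viewer gives the robot as it stands.
- The arm moves only by the tool step_arm, never from a script. Its argument "increments" is a list of rows, each an object with "delta_pos": the shift along the tool's x, y, z in cm, a list of three; "dr": the turn, a rotation vector about the tool's x, y, z in degrees, a list of three; "fingers": the closure, from -1 (fully open) to 1 (shut), so that 0 is half open. In form: [{"delta_pos": [tx, ty, tz], "dr": [wx, wy, wz], "fingers": fingers}, ...]. A call has exactly 5 rows; each row is the pose to reach, as a shift and turn from the pose commanded when the call began, along the tool's axes at that moment; what a row does not reach only later rows make up. A row lasts 1/8 s, in which the tool goes at most 62.5 mm and 10.7 degrees, less where a joint would pass 70% of its speed; a pose out of reach is approached as far as the arm can. A call with a gripper value outside its range is refused whole. The fingers move at their own pace and stop on an object; "newtons" is the grip in N (left out, the last holds). Time passes only in rows, so rows that repeat a pose let the fingers close, or fill a call up. It gives the time, the measured TCP pose, the force, the opening and the grip force at its end, in the units of the state.
- robot.observe(): the state, without advancing time (a new reading comes with each control period).
- viewer.read_camera(name): name is "scene" or "side" or "wrist"; returns the picture (384x512x3 uint8, red, green, blue); there is no depth.
- viewer.camera_params(name): a dict with "K" (3x3 intrinsics, pixels), "T" (4x4, takes a point from camera to world coordinates). Camera axes: x right, y down, z forward; pixel columns grow to the right and rows downward; lengths in m; the calibration is good to about 2 mm. A picture is of the moment at which its call begins: read the wrist's pose just before it. camera_params takes no time and is no camera call; for the wrist camera it gives the pose at the moment of the call.
- robot.hand_in(): hands the job in; it is judged then, once.
The state is a dict: "time": time; "qpos": joint angles; "qvel": joint speeds; "joint_efforts": joint torques, N m; "tool_pos": TCP position; "tool_rot": TCP orientation; "contact_force": force on the tool from outside, world axes, zero at the start; "torque": the same for the moment, N m; "opening": finger opening in m; "grip_force": force on a finger pad.
Only numpy, scipy, OpenCV 4.12 (cv2) and the standard library are available. Lean on these libraries where they do the work, as an engineer would, in place of code of your own. Each camera call takes 0.05 s, during which the arm holds its last target. There are 200 camera calls.

## Working session

There is one attempt and no reset: what is moved stays moved. The work goes in short steps, Python scripts to look and compute and a tool call to move; the robot and the scene stay as the last step left them, time stands still between calls to the robot, and variables do not carry over. Pictures are saved under pics/ and viewed, at most 10 in all, crops included, and the job is handed in when it is done.

Besides the shell and the picture viewer there is one more tool, called after "Call:" in YAML: its name, and indented under it one key for each argument. step_arm: Moves the arm, as the interface text tells. Its arguments: {"type":"object","properties":{"increments":{"type":"array"},"newtons":{"type":"number"}},"required":["increments"]}

```bash
mkdir -p pics; ls; python3 - <<'E'
from cell import robot, viewer
import cv2, numpy as np
print(robot.observe(), robot.grip_depth)
for n in ("scene","side"):
    p=viewer.camera_params(n); print(n,np.round(p["K"],1).tolist(),np.round(p["T"],4).tolist())
    im=viewer.read_camera(n); cv2.imwrite(f"pics/{n}0.png",im[...,::-1])
a=np.hstack([cv2.imread("pics/scene0.png"),cv2.imread("pics/side0.png")])
E
```

```text
pics
{'time': 0.0, 'qpos': array([-1.46041881e-01,  3.42709282e-01,  1.52501263e+00,  1.11613626e-06,
        1.27540777e+00, -1.45993069e-01]), 'qvel': array([ 0.00108895,  0.00043858,  0.00082109,  0.00017189, -0.00025322,
        0.00054379]), 'joint_efforts': array([ 7.61924657e-04, -4.31245601e+01, -2.44219762e+01,  7.17750052e-02,
        5.59406646e-02, -1.04314388e-04]), 'tool_pos': array([5.24591628e-01, 6.06814711e-05, 2.26053475e-01]), 'tool_rot': array([-3.14007213e+00, -2.24655586e-04,  1.57074702e+00]), 'contact_force': array([0.0448035 , 0.7689986 , 0.30242585]), 'torque': array([0.02440122, 0.02093613, 0.00010489]), 'grip_force': 0.0, 'opening': 0.09181229065077948} -0.0188
scene [[445.4, 0.0, 257.0], [0.0, 445.4, 188.4], [0.0, 0.0, 1.0]] [[0.8634, -0.2643, 0.4298, 0.0611], [-0.5045, -0.4462, 0.7392, -0.7863], [-0.0036, -0.855, -0.5186, 0.6433], [0.0, 0.0, 0.0, 1.0]]
side [[466.5, 0.0, 249.2], [0.0, 466.5, 198.2], [0.0, 0.0, 1.0]] [[-0.8103, -0.3127, 0.4956, 0.0164], [-0.586, 0.4437, -0.678, 0.831], [-0.0079, -0.8398, -0.5428, 0.6726], [0.0, 0.0, 0.0, 1.0]]
```

View pics/scene0.png

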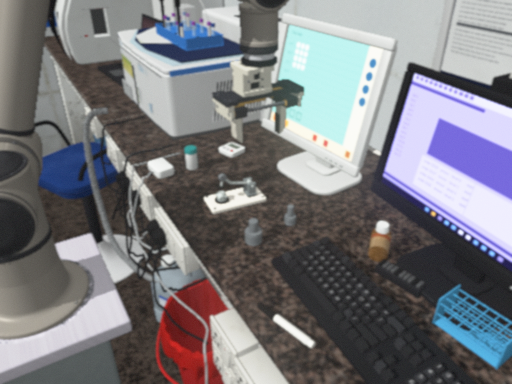

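View pics/side0.png

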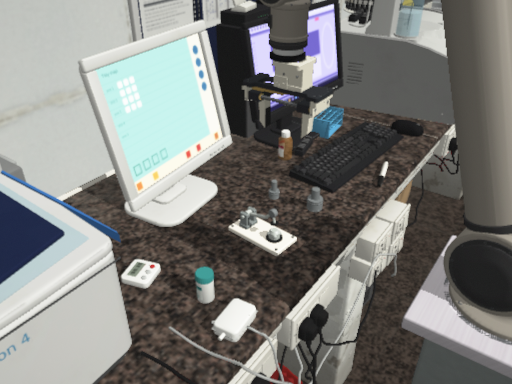

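The scene picture shows the station at about (235,195), with the knob near (222,181) and the fork near (249,185). The large cap is at (254,232) and the small one at (290,215). In the side view the stud is at (274,236), the fork at (250,218), the large cap at (315,200) and the small cap at (273,190).

```bash
cat > h.py <<'E'
import cv2, numpy as np
from cell import robot, viewer
def ray(n,uv,P=None):
    P=P or viewer.camera_params(n); K,T=np.array(P["K"]),np.array(P["T"])
    d=T[:3,:3]@np.linalg.inv(K)@np.array([*uv,1.]); return T[:3,3],d
def plane(n,uv,z,P=None):
    o,d=ray(n,uv,P); return o+d*(z-o[2])/d[2]
def proj(n,X,P=None):
    P=P or viewer.camera_params(n); K,T=np.array(P["K"]),np.array(P["T"])
    c=K@(T[:3,:3].T@(np.array(X)-T[:3,3])); return c[:2]/c[2]
def tri(a,ua,b,ub):
    oa,da=ray(a,ua); ob,db=ray(b,ub)
    s=np.linalg.lstsq(np.c_[da,-db],ob-oa,rcond=None)[0]
    return (oa+s[0]*da+ob+s[1]*db)/2, np.linalg.norm(oa+s[0]*da-ob-s[1]*db)
E
python3 - <<'E'
from h import *
boxes={"scene":(195,165,310,255),"side":(220,175,335,260)}
out=[]
for n,(a,b,c,d) in boxes.items():
    im=cv2.imread(f"pics/{n}0.png"); cr=im[b:d,a:c]
    hsv=cv2.cvtColor(cr,cv2.COLOR_BGR2HSV)
    m=((hsv[...,2]>165)&(hsv[...,1]<50)).astype(np.uint8)
    k,l,s,ct=cv2.connectedComponentsWithStats(m); i=1+np.argmax(s[1:,4])
    pts=np.argwhere(l==i)[:,::-1].astype(np.float32)+[a,b]
    W=np.array([plane(n,p,.012)[:2] for p in pts],np.float32)
    r=cv2.minAreaRect(W); print(n,s[i],r, np.round(cv2.boxPoints(r),3).tolist())
    g=((hsv[...,1]<70)&(hsv[...,2]>85)&(hsv[...,2]<=165)).astype(np.uint8)
    k,l,s,ct=cv2.connectedComponentsWithStats(g)
    for j in range(1,k):
        if s[j,4]>40: print(s[j]+[a,b,0,0,0],ct[j]+[a,b])
    out.append(cv2.resize(cr,(790,int(790/cr.shape[1]*cr.shape[0])),interpolation=cv2.INTER_CUBIC)[:,:])
out=[cv2.resize(o,(400,310)) for o in out]
cv2.imwrite("pics/c1.png",np.hstack(out))
print(tri("scene",(254,232),"side",(315,200)),tri("scene",(290,215),"side",(273,190)),tri("scene",(222,180),"side",(273,214)))
E
```

```text
scene [  9  23  62  25 789] ((0.5078715085983276, 0.10607883334159851), (0.0904245376586914, 0.15199370682239532), 84.6838150024414) [[0.42800000309944153, 0.06800000369548798], [0.5789999961853027, 0.05400000140070915], [0.5879999995231628, 0.14399999380111694], [0.4359999895095825, 0.15800000727176666]]
[203 165  65  55 918] [236.65141612 193.17102397]
[237 165  24   8  94] [247.58510638 167.9787234 ]
[270 165  40  62 845] [289.72189349 198.34911243]
[215 197  15   7  71] [222.02816901 199.83098592]
[226 212  49  43 651] [250.71274962 233.19662058]
[289 229  18   9  89] [298.70786517 233.15730337]
[277 235  19  15 110] [284.77272727 242.64545455]
side [   9   42   68   38 1028] ((0.5076569318771362, 0.10734380036592484), (0.07784118503332138, 0.15605324506759644), 84.02960968017578) [[0.4259999990463257, 0.07699999958276749], [0.5809999704360962, 0.061000000685453415], [0.5889999866485596, 0.1379999965429306], [0.4339999854564667, 0.15399999916553497]]
[268 175  26  27 235] [277.45957447 188.56595745]
[300 187  35  31 350] [316.81714286 200.44857143]
[325 193  10   7  46] [330.         195.56521739]
[232 195  14  10  48] [237.85416667 200.04166667]
[236 204  34  25 328] [251.05792683 215.88719512]
[269 208  12  16  75] [274.22666667 214.54666667]
[228 225  52  31 143] [253.02097902 242.17482517]
[266 230  16  11  57] [272.0877193  235.56140351]
[292 234  12  13  41] [297.97560976 240.02439024]
(array([ 0.46830959, -0.06909445,  0.02449997]), np.float64(0.003044248078608912)) (array([ 0.58222889, -0.05009976,  0.02197828]), np.float64(7.38742754320632e-05)) (array([0.47861517, 0.10706653, 0.07442052]), np.float64(0.0029859300082780123))
```

View pics/c1.png

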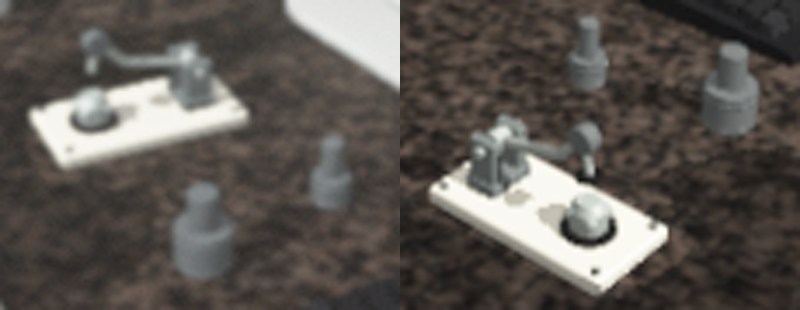

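```bash
python3 - <<'E'
from h import *
for t,a,b in [("knob",(222.3,177.2),(273.5,212.3)),("capstemtop",(253.4,219.6),(316.3,188.7)),("monL",(265,128),(130,208)),("monR",(358,178),(231,150))]:
    X,e=tri("scene",a,"side",b); print(t,X.round(4),round(e,4))
print("cap top at z.058",plane("scene",(253.4,219.6),.058),plane("side",(316.3,188.7),.058))
yaw=np.radians(-5.7); d=np.array([np.cos(yaw),np.sin(yaw),0]); s=np.array([.5077,.1073,0])-.037*d
for n in ("scene","side"):
    print(n,[ (k,proj(n,v).round(1).tolist()) for k,v in {"stud_top":s+[0,0,.036],"knob0":s+[0,0,.065],"hinge":s+.08*d+[0,0,.045]}.items()])
print(s)
E
```

```text
knob [0.4786 0.1075 0.0809] 0.0006
capstemtop [ 0.4672 -0.0685  0.0592] 0.0035
monL [0.7255 0.2992 0.0954] 0.0127
monR [ 0.7529 -0.0847  0.0846] 0.0186
cap top at z.058 [ 0.47018301 -0.06575448  0.058     ] [ 0.46585859 -0.06878961  0.058     ]
scene [('stud_top', [219.7, 192.5]), ('knob0', [219.2, 182.9]), ('hinge', [247.9, 182.9])]
side [('stud_top', [275.0, 230.3]), ('knob0', [275.3, 219.9]), ('hinge', [248.6, 213.9])]
[0.47088294 0.11097483 0.        ]
```

Call:
step_arm:
  increments:
    - {"delta_pos": [2.0,-0.9,0],"dr": [0,0,-10],"fingers": -1}
    - {"delta_pos": [4.5,-1.9,0],"dr": [0,0,-20],"fingers": -1}
    - {"delta_pos": [7,-3,1.0],"dr": [0,0,-30],"fingers": -1}
    - {"delta_pos": [9.5,-4,2.5],"dr": [0,0,-40],"fingers": -1}
    - {"delta_pos": [10.7,-4.6,4.0],"dr": [0,0,-50],"fingers": -1}

```text
time: 0.72
tool_pos: [0.4782, 0.1081, 0.1861]
tool_rot: [-3.141, -0.0, 2.45]
contact_force: [-0.3, -0.3, 0.7]
opening: 0.0918
grip_force: 0.0
```

Call:
step_arm:
  increments:
    - {"delta_pos": [0,0,0],"dr": [0,0,-10],"fingers": -1}
    - {"delta_pos": [0,0,0],"dr": [0,0,-20],"fingers": -1}
    - {"delta_pos": [0,0,0],"dr": [0,0,-30],"fingers": -1}
    - {"delta_pos": [0,0,0],"dr": [0,0,-34],"fingers": -1}
    - {"delta_pos": [0,0,0],"dr": [0,0,-34],"fingers": -1}

```text
time: 1.35
tool_pos: [0.4788, 0.107, 0.1864]
tool_rot: [-3.141, -0.001, 3.036]
contact_force: [-0.8, -0.8, -0.2]
opening: 0.0917
grip_force: 0.0
```

```bash
python3 - <<'E'
from h import *
s=robot.observe(); print(s["tool_pos"],s["tool_rot"],s["time"],s["qpos"])
P=viewer.camera_params("wrist"); im=viewer.read_camera("wrist"); cv2.imwrite("pics/w1.png",im[...,::-1])
np.save("w1.npy",{k:np.array(v) for k,v in P.items()},allow_pickle=True)
print(P["T"].round(3),P["K"][0][0])
print(proj("wrist",(.4786,.1075,.081),P),proj("wrist",(.4709,.111,.036),P))
E
```

```text
[0.47879319 0.10701834 0.18643615] [-3.14149242e+00 -6.59394021e-04  3.03614782e+00] 1.35 [ 6.35327292e-02  3.18175297e-01  1.67852550e+00  1.32713065e-05
  1.14555872e+00 -1.40182428e+00]
[[ 0.105  0.962  0.253  0.412]
 [ 0.994 -0.102 -0.027  0.115]
 [-0.     0.254 -0.967  0.344]
 [ 0.     0.     0.     1.   ]] 332.7777597416538
[250.28373835 195.0603599 ] [253.11694209 174.99294326]
```

View pics/w1.png

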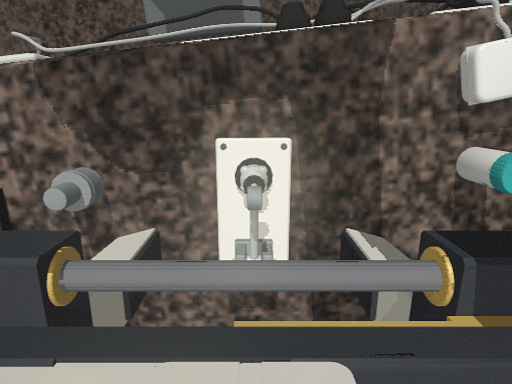

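The wrist picture shows the knob at (254,194), the stud at (253,176) and the plate edges vertical at columns 217 and 290. The tool is therefore aligned, and the knob lies about 3 mm toward +y of my estimate. I'm going down to pinch it.

Call:
step_arm:
  increments:
    - {"delta_pos": [0,0.35,3],"dr": [0,0,0],"fingers": -1}
    - {"delta_pos": [0,0.35,6],"dr": [0,0,0],"fingers": -1}
    - {"delta_pos": [0,0.35,9],"dr": [0,0,0],"fingers": -0.5}
    - {"delta_pos": [0,0.35,11.5],"dr": [0,0,0],"fingers": 0}
    - {"delta_pos": [0,0.35,12.2],"dr": [0,0,0],"fingers": 0.3}
  newtons: 15

```text
time: 2.02
tool_pos: [0.4784, 0.1104, 0.0634]
tool_rot: [-3.141, -0.003, 3.036]
contact_force: [-0.4, 0.4, -0.2]
opening: 0.066
grip_force: 0.0
```

Call:
step_arm:
  increments:
    - {"delta_pos": [0,0,0],"dr": [0,0,0],"fingers": 0.5}
    - {"delta_pos": [0,0,0],"dr": [0,0,0],"fingers": 1}
    - {"delta_pos": [0,0,0],"dr": [0,0,0],"fingers": 1}
    - {"delta_pos": [0,0,0],"dr": [0,0,0],"fingers": 1}
    - {"delta_pos": [0,0,0],"dr": [0,0,0],"fingers": 1}

```text
time: 2.65
tool_pos: [0.4795, 0.1105, 0.065]
tool_rot: [3.142, 0.001, 3.037]
contact_force: [0.5, 0.5, -0.1]
opening: 0.0163
grip_force: 0.0
```

Call:
step_arm:
  increments:
    - {"delta_pos": [0,0,0],"dr": [0,0,0],"fingers": 1}
    - {"delta_pos": [0,0,0],"dr": [0,0,0],"fingers": 1}
    - {"delta_pos": [0,0,0],"dr": [0,0,0],"fingers": 1}
    - {"delta_pos": [0,0,0],"dr": [0,0,0],"fingers": 1}
    - {"delta_pos": [0,0,0],"dr": [0,0,0],"fingers": 1}

```text
time: 3.28
tool_pos: [0.4794, 0.1103, 0.0647]
tool_rot: [-3.141, 0.0, 3.037]
contact_force: [-1.1, -2.8, 0.9]
opening: 0.0118
grip_force: 15.0
```

```bash
python3 - <<'E'
import numpy as np
# knob arc: tool x = -station x, z down
for a0 in (.6,.7):
  print(a0,[(round(float(t),2),round(float(-8.2*(np.cos(a0-.245)-np.cos(t-.245))),1),round(float(-8.2*(np.sin(t-.245)-np.sin(a0-.245))),1)) for t in np.linspace(a0,1.65,9)])
E
```

```text
0.6 [(0.6, -0.0, -0.0), (0.73, -0.4, -1.0), (0.86, -1.0, -1.9), (0.99, -1.7, -2.7), (1.12, -2.5, -3.5), (1.26, -3.3, -4.1), (1.39, -4.3, -4.6), (1.52, -5.3, -5.0), (1.65, -6.3, -5.2)]
0.7 [(0.7, -0.0, -0.0), (0.82, -0.5, -0.8), (0.94, -1.1, -1.6), (1.06, -1.7, -2.3), (1.17, -2.5, -3.0), (1.29, -3.3, -3.5), (1.41, -4.1, -3.9), (1.53, -5.1, -4.3), (1.65, -6.0, -4.5)]
```

The knob is pinched at 11.8 mm opening. At 0.081 m height the lever starts at about 0.21 rad, since the knob's elevation angle is the joint angle plus 0.245. I'll follow the arc from there.

Call:
step_arm:
  increments:
    - {"delta_pos": [-0.6,0,-1.0],"dr": [0,0,0],"fingers": 1}
    - {"delta_pos": [-1.1,0,-1.7],"dr": [0,0,0],"fingers": 1}
    - {"delta_pos": [-1.65,0,-2.3],"dr": [0,0,0],"fingers": 1}
    - {"delta_pos": [-2.3,0,-2.8],"dr": [0,0,0],"fingers": 1}
    - {"delta_pos": [-2.9,0,-3.3],"dr": [0,0,0],"fingers": 1}

```text
time: 3.9
tool_pos: [0.5081, 0.1074, 0.0981]
tool_rot: [-3.141, -0.001, 3.037]
contact_force: [-1.8, -3.5, -2.5]
opening: 0.0121
grip_force: 15.0
```

Call:
step_arm:
  increments:
    - {"delta_pos": [-0.7,0,-0.4],"dr": [0,0,0],"fingers": 1}
    - {"delta_pos": [-1.5,0,-0.75],"dr": [0,0,0],"fingers": 1}
    - {"delta_pos": [-2.2,0,-1.0],"dr": [0,0,0],"fingers": 1}
    - {"delta_pos": [-3.1,0,-1.2],"dr": [0,0,0],"fingers": 1}
    - {"delta_pos": [-4.0,0,-1.3],"dr": [0,0,0],"fingers": 1}

```text
time: 4.53
tool_pos: [0.5488, 0.1032, 0.1118]
tool_rot: [3.142, 0.001, 3.037]
contact_force: [-3.4, -3.5, 3.1]
opening: 0.0119
grip_force: 15.0
```

Call:
step_arm:
  increments:
    - {"delta_pos": [-0.5,0,0],"dr": [0,0,0],"fingers": 1}
    - {"delta_pos": [-1.1,0,0],"dr": [0,0,0],"fingers": 1}
    - {"delta_pos": [-1.8,0,0.1],"dr": [0,0,0],"fingers": 1}
    - {"delta_pos": [-2.4,0,0.2],"dr": [0,0,0],"fingers": 1}
    - {"delta_pos": [-2.8,0,0.3],"dr": [0,0,0],"fingers": 1}

```text
time: 5.15
tool_pos: [0.5773, 0.1003, 0.1088]
tool_rot: [3.141, 0.003, 3.037]
contact_force: [-1.2, -3.2, 6.0]
opening: 0.0119
grip_force: 15.0
```

```bash
python3 - <<'E'
from h import *
s=robot.observe(); print(s["tool_pos"],s["opening"],s["grip_force"],s["contact_force"],s["time"])
a=viewer.read_camera("scene")[100:250,150:350]; b=viewer.read_camera("side")[100:270,180:380]
cv2.imwrite("pics/l1.png",np.hstack([cv2.resize(x,(400,320)) for x in (a,b)])[...,::-1])
E
```

```text
[0.57734061 0.10026395 0.10880997] 0.011949770010959973 14.999593198299408 [-1.23224797 -3.16244075  6.00156209] 5.15
```

View pics/l1.png

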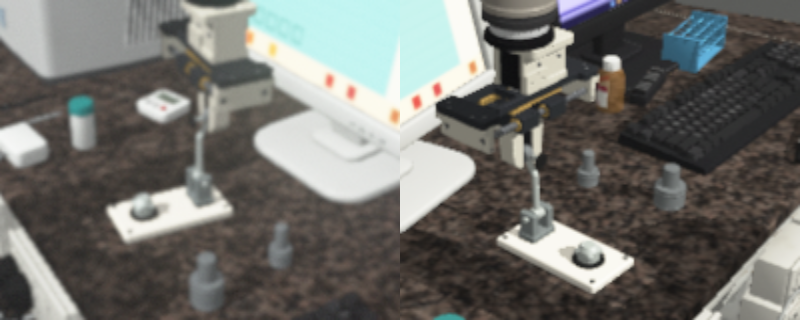

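The lever stands past upright in both views, with the knob about 27 mm beyond the hinge, so about 1.65 rad. I'm releasing it and going to the cap.

Call:
step_arm:
  increments:
    - {"delta_pos": [0,0,0],"dr": [0,0,0],"fingers": 0}
    - {"delta_pos": [0,0,0],"dr": [0,0,0],"fingers": 0}
    - {"delta_pos": [0,0,-1],"dr": [0,0,0],"fingers": -0.3}
    - {"delta_pos": [0,0,-4],"dr": [0,0,0],"fingers": -0.3}
    - {"delta_pos": [0,0,-7],"dr": [0,0,0],"fingers": -0.3}

```text
time: 5.88
tool_pos: [0.5758, 0.1006, 0.179]
tool_rot: [3.141, 0.0, 3.037]
contact_force: [0.1, 0.3, 0.4]
opening: 0.0564
grip_force: 0.0
```

Call:
step_arm:
  increments:
    - {"delta_pos": [1.5,-3,0],"dr": [0,0,0],"fingers": -0.3}
    - {"delta_pos": [3.5,-7,0],"dr": [0,0,0],"fingers": -0.3}
    - {"delta_pos": [5.5,-11,0],"dr": [0,0,0],"fingers": -0.3}
    - {"delta_pos": [7.5,-15,1],"dr": [0,0,0],"fingers": -0.3}
    - {"delta_pos": [9.1,-17.8,2],"dr": [0,0,0],"fingers": -0.3}

```text
time: 6.5
tool_pos: [0.4661, -0.0684, 0.1584]
tool_rot: [-3.141, 0.002, 3.036]
contact_force: [0.1, 0.2, 0.0]
opening: 0.0596
grip_force: 0.0
```

Call:
step_arm:
  increments:
    - {"delta_pos": [0,0,0],"dr": [0,0,0],"fingers": -0.3}
    - {"delta_pos": [0,0,0],"dr": [0,0,0],"fingers": -0.3}
    - {"delta_pos": [0,0,0],"dr": [0,0,0],"fingers": -0.3}
    - {"delta_pos": [0,0,0],"dr": [0,0,0],"fingers": -0.3}
    - {"delta_pos": [0,0,0],"dr": [0,0,0],"fingers": -0.3}

```text
time: 7.12
tool_pos: [0.467, -0.0667, 0.1577]
tool_rot: [3.142, 0.0, 3.038]
contact_force: [-0.6, -0.5, 0.3]
opening: 0.0597
grip_force: 0.0
```

```bash
python3 - <<'E'
from h import *
s=robot.observe(); print(s["tool_pos"],s["tool_rot"],s["contact_force"],s["opening"],s["time"])
P=viewer.camera_params("wrist"); im=viewer.read_camera("wrist"); cv2.imwrite("pics/w2.png",im[...,::-1])
sc=viewer.read_camera("scene"); sd=viewer.read_camera("side")
cv2.imwrite("pics/sc2.png",sc[...,::-1]); cv2.imwrite("pics/sd2.png",sd[...,::-1])
for X in [(.468,-.068,.058),(.468,-.068,0)]: print(proj("wrist",X,P))
np.save("w2.npy",{k:np.array(v) for k,v in P.items()},allow_pickle=True)
E
```

```text
[ 0.46695392 -0.06673355  0.15774723] [3.14155481e+00 1.23154485e-04 3.03773446e+00] [-0.57036822 -0.53187201  0.29382529] 0.059736265546284174 7.125
[248.26663948 198.41633643]
[248.60290788 183.01366572]
```

View pics/w2.png

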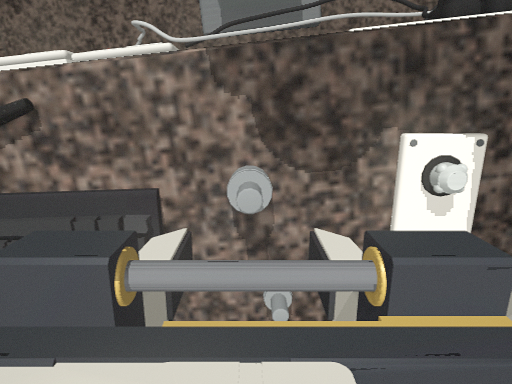

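The wrist picture shows the large cap's stem top at about (249,200), 2 px from the prediction. The stud is bare at about (452,178) and the plate's near edge is at row 135. I'll measure both more finely.

```bash
python3 - <<'E'
from h import *
im=cv2.imread("pics/w2.png")
P=np.load("w2.npy",allow_pickle=True).item()
hsv=cv2.cvtColor(im,cv2.COLOR_BGR2HSV)
# plate
m=((hsv[...,2]>190)&(hsv[...,1]<40)).astype(np.uint8); m[:,:380]=0; m[:125]=0; m[233:]=0
k,l,s,c=cv2.connectedComponentsWithStats(m); i=1+np.argmax(s[1:,4]); print(s[i])
pts=np.argwhere(l==i)[:,::-1]
W=np.array([plane(0,p,.012,P)[:2] for p in pts],np.float32); r=cv2.minAreaRect(W); print(r,cv2.boxPoints(r).round(4).tolist())
# black seal ring
b=(hsv[...,2]<60).astype(np.uint8); b[:,:415]=0; b[:,475:]=0; b[:145]=0; b[205:]=0
yy,xx=np.nonzero(b); print("ring bbox",xx.min(),xx.max(),yy.min(),yy.max())
for z,x0,x1,y0,y1 in[(0.016,xx.min(),xx.max(),yy.min(),yy.max())]:
    print("ring edges left/top", plane(0,(x0,(y0+y1)/2),z,P), plane(0,((x0+x1)/2,y0),z,P))
z1=cv2.resize(im[150:225,210:290],(400,375),interpolation=cv2.INTER_CUBIC); z2=cv2.resize(im[140:215,410:490],(400,375),interpolation=cv2.INTER_CUBIC)
cv2.imwrite("pics/z2.png",np.hstack([z1,z2]))
E
```

```text
[ 392  133   95   99 7003]
((0.4844430983066559, 0.10708315670490265), (0.07719923555850983, 0.09348838031291962), 84.0767822265625) [[0.4339999854564667, 0.07349999994039536], [0.5270000100135803, 0.06390000134706497], [0.5349000096321106, 0.14069999754428864], [0.44190001487731934, 0.15029999613761902]]
ring bbox 422 459 160 195
ring edges left/top [0.47587305 0.09106505 0.016     ] [0.46136327 0.10725878 0.016     ]
```

View pics/z2.png

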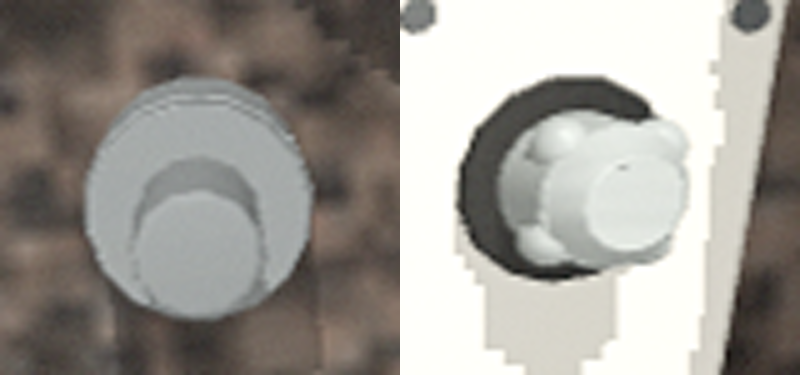

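```bash
python3 - <<'E'
from h import *
P=np.load("w2.npy",allow_pickle=True).item()
c=plane(0,(249.3,200.3),.058,P); s=plane(0,(456.2,180.3),.036,P); print("cap",c,"stud",s)
d=np.array([np.cos(np.radians(-5.93)),np.sin(np.radians(-5.93))]); n=np.array([-d[1],d[0]])
e=np.array([[.4340,.0735],[.4419,.1503]]).mean(0); print("stud from plate edge",e+.038*d)
t=robot.observe()["tool_pos"]; R=np.array([[-.9946,.1036],[.1036,.9946]])
for nme,v in (("cap",c),("stud-cap",None)):
    w=(c[:2]-t[:2]) if v is not None else s[:2]-c[:2]
    print(nme,"tool cm",(R@w*100).round(2))
E
```

```text
cap [ 0.46964181 -0.06733949  0.058     ] stud [0.47630003 0.11025146 0.036     ]
stud from plate edge [0.47574666 0.10797409]
cap tool cm [-0.28 -0.  ]
stud-cap tool cm [ 1.18 17.73]
```

Stud estimates differ by 5 mm between cameras, so I'll look at the bare stud from directly above, where errors cancel against the cap view.

Call:
step_arm:
  increments:
    - {"delta_pos": [0.3,4,0],"dr": [0,0,0],"fingers": -0.3}
    - {"delta_pos": [0.6,9,0],"dr": [0,0,0],"fingers": -0.3}
    - {"delta_pos": [0.9,14,0],"dr": [0,0,0],"fingers": -0.3}
    - {"delta_pos": [1.2,17.7,0],"dr": [0,0,0],"fingers": -0.3}
    - {"delta_pos": [1.2,17.7,0],"dr": [0,0,0],"fingers": -0.3}

```text
time: 7.9
tool_pos: [0.4731, 0.1122, 0.1577]
tool_rot: [3.141, -0.0, 3.041]
contact_force: [-0.1, -1.8, 0.5]
opening: 0.0599
grip_force: 0.0
```

Call:
step_arm:
  increments:
    - {"delta_pos": [0,0,0],"dr": [0,0,0],"fingers": -0.3}
    - {"delta_pos": [0,0,0],"dr": [0,0,0],"fingers": -0.3}
    - {"delta_pos": [0,0,0],"dr": [0,0,0],"fingers": -0.3}
    - {"delta_pos": [0,0,0],"dr": [0,0,0],"fingers": -0.3}
    - {"delta_pos": [0,0,0],"dr": [0,0,0],"fingers": -0.3}

```text
time: 8.52
tool_pos: [0.4734, 0.1099, 0.1578]
tool_rot: [-3.142, 0.0, 3.036]
contact_force: [-0.1, -0.5, -0.4]
opening: 0.0597
grip_force: 0.0
```

```bash
python3 - <<'E'
from h import *
s=robot.observe(); print(s["tool_pos"],s["tool_rot"],s["time"])
P=viewer.camera_params("wrist"); im=viewer.read_camera("wrist"); cv2.imwrite("pics/w3.png",im[...,::-1])
np.save("w3.npy",{k:np.array(v) for k,v in P.items()},allow_pickle=True)
u=proj("wrist",(.4763,.1103,.036),P); print(u)
x,y=np.round(u).astype(int)-[40,35]; print("origin",x,y)
z1=cv2.resize(im[y:y+75,x:x+80],(640,600),interpolation=cv2.INTER_CUBIC)
cv2.imwrite("pics/z3.png",z1[...,::-1])
E
```

```text
[0.47336095 0.10987879 0.15775566] [-3.14157787e+00  1.19923341e-04  3.03641284e+00] 8.525
[250.57575086 193.81099869]
origin 211 159
```

View pics/z3.png

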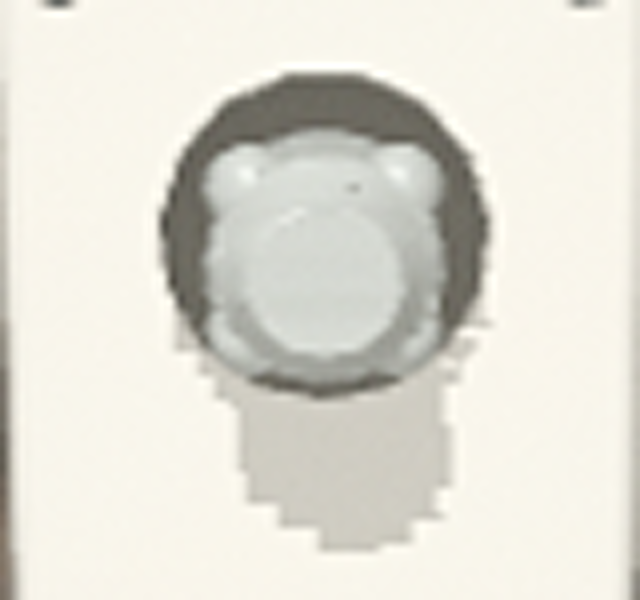

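The stud top is at (251.1,193.8), so the stud sits at (0.476,0.111), and the ring is concentric. The cap is at (0.4696,-0.0673). I'm going back to grip the cap's stem with the finger tips just above its shoulder.

Call:
step_arm:
  increments:
    - {"delta_pos": [-0.4,-4,0],"dr": [0,0,0],"fingers": -0.3}
    - {"delta_pos": [-0.8,-9,0],"dr": [0,0,0],"fingers": -0.3}
    - {"delta_pos": [-1.2,-14,0],"dr": [0,0,0],"fingers": -0.3}
    - {"delta_pos": [-1.45,-17.65,0],"dr": [0,0,0],"fingers": -0.3}
    - {"delta_pos": [-1.45,-17.65,0],"dr": [0,0,0],"fingers": -0.3}

```text
time: 9.2
tool_pos: [0.4693, -0.069, 0.1577]
tool_rot: [-3.141, 0.0, 3.033]
contact_force: [0.9, 0.9, -0.1]
opening: 0.0598
grip_force: 0.0
```

Call:
step_arm:
  increments:
    - {"delta_pos": [0,0,1],"dr": [0,0,0],"fingers": -0.3}
    - {"delta_pos": [0,0,4],"dr": [0,0,0],"fingers": -0.3}
    - {"delta_pos": [0,0,7.5],"dr": [0,0,0],"fingers": -0.3}
    - {"delta_pos": [0,0,10.5],"dr": [0,0,0],"fingers": -0.3}
    - {"delta_pos": [0,0,12.2],"dr": [0,0,0],"fingers": -0.1}

```text
time: 9.82
tool_pos: [0.4682, -0.0651, 0.0337]
tool_rot: [3.141, -0.003, 3.039]
contact_force: [0.3, 0.0, 0.3]
opening: 0.0536
grip_force: 0.0
```

Call:
step_arm:
  increments:
    - {"delta_pos": [0,0,0],"dr": [0,0,0],"fingers": 0.2}
    - {"delta_pos": [0,0,0],"dr": [0,0,0],"fingers": 0.3}
    - {"delta_pos": [0,0,0],"dr": [0,0,0],"fingers": 0.4}
    - {"delta_pos": [0,0,0],"dr": [0,0,0],"fingers": 0.4}
    - {"delta_pos": [0,0,0],"dr": [0,0,0],"fingers": 0.4}

```text
time: 10.45
tool_pos: [0.4695, -0.067, 0.0361]
tool_rot: [-3.141, 0.001, 3.037]
contact_force: [-0.4, -0.0, -0.2]
opening: 0.0277
grip_force: 0.0
```

Call:
step_arm:
  increments:
    - {"delta_pos": [0,0,0.2],"dr": [0,0,0],"fingers": 0.5}
    - {"delta_pos": [0,0,0.2],"dr": [0,0,0],"fingers": 0.7}
    - {"delta_pos": [0,0,0.2],"dr": [0,0,0],"fingers": 1}
    - {"delta_pos": [0,0,0.2],"dr": [0,0,0],"fingers": 1}
    - {"delta_pos": [0,0,0.2],"dr": [0,0,0],"fingers": 1}
  newtons: 55

```text
time: 11.08
tool_pos: [0.4693, -0.0669, 0.0337]
tool_rot: [3.142, 0.0, 3.037]
contact_force: [0.6, 0.3, 0.1]
opening: 0.0204
grip_force: 55.0
```

Call:
step_arm:
  increments:
    - {"delta_pos": [0,0,0],"dr": [0,0,0],"fingers": 1}
    - {"delta_pos": [0,0,-1],"dr": [0,0,0],"fingers": 1}
    - {"delta_pos": [0,0,-3],"dr": [0,0,0],"fingers": 1}
    - {"delta_pos": [0,0,-6],"dr": [0,0,0],"fingers": 1}
    - {"delta_pos": [0,0,-8],"dr": [0,0,0],"fingers": 1}

```text
time: 11.7
tool_pos: [0.4697, -0.0671, 0.1157]
tool_rot: [-3.141, 0.002, 3.037]
contact_force: [0.2, -0.3, 0.2]
opening: 0.0209
grip_force: 55.0
```

Call:
step_arm:
  increments:
    - {"delta_pos": [0.3,4,0],"dr": [0,0,0],"fingers": 1}
    - {"delta_pos": [0.6,9,0],"dr": [0,0,0],"fingers": 1}
    - {"delta_pos": [0.9,14,0],"dr": [0,0,0],"fingers": 1}
    - {"delta_pos": [1.2,17.75,0],"dr": [0,0,0],"fingers": 1}
    - {"delta_pos": [1.2,17.75,0],"dr": [0,0,0],"fingers": 1}

```text
time: 12.32
tool_pos: [0.4758, 0.113, 0.1144]
tool_rot: [3.141, 0.001, 3.041]
contact_force: [-0.7, 0.2, -1.0]
opening: 0.0208
grip_force: 55.0
```

Call:
step_arm:
  increments:
    - {"delta_pos": [0,0,1],"dr": [0,0,0],"fingers": 1}
    - {"delta_pos": [0,0,2],"dr": [0,0,0],"fingers": 1}
    - {"delta_pos": [0,0,3],"dr": [0,0,0],"fingers": 1}
    - {"delta_pos": [0,0,3],"dr": [0,0,0],"fingers": 1}
    - {"delta_pos": [0,0,3],"dr": [0,0,0],"fingers": 1}

```text
time: 12.95
tool_pos: [0.4761, 0.1106, 0.0837]
tool_rot: [-3.142, 0.0, 3.036]
contact_force: [-0.6, -0.6, -0.1]
opening: 0.0209
grip_force: 55.0
```

```bash
python3 - <<'E'
from h import *
s=robot.observe(); print(s["tool_pos"],s["tool_rot"],s["time"],s["contact_force"])
P=viewer.camera_params("wrist"); im=viewer.read_camera("wrist")
a=viewer.read_camera("scene")[150:225,180:280]; b=viewer.read_camera("side")[175:265,225:325]
f=lambda x:cv2.resize(x,(400,300),interpolation=cv2.INTER_CUBIC)
w=cv2.resize(im[120:345,106:406],(400,300)); 
cv2.imwrite("pics/h4.png",np.vstack([np.hstack([f(a),f(b)]),np.hstack([w,f(im[150:285,166:346])])])[...,::-1])
t=s["tool_pos"]; print(proj(0,(t[0],t[1],t[2]-.0337+.058),P),proj(0,(.4763,.1107,.036),P))
E
```

```text
[0.47605076 0.1105958  0.08370729] [-3.14156772e+00  4.67804909e-05  3.03640741e+00] 12.95 [-0.58011288 -0.58461532 -0.07241512]
[249.23769676 268.49097879] [249.75316858 217.70664814]
```

View pics/h4.png

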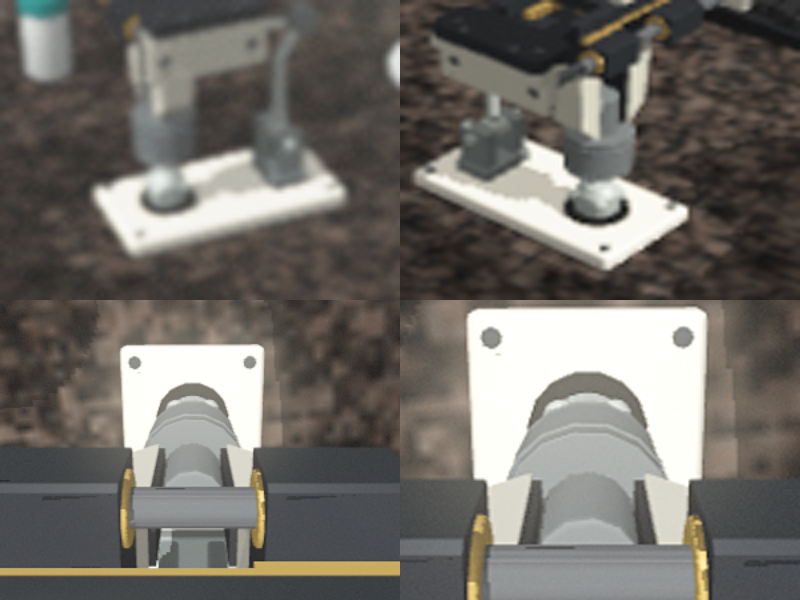

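The cap hangs upright and centred over the stud in the scene, side and wrist views. I'm lowering it over the stud.

Call:
step_arm:
  increments:
    - {"delta_pos": [0,0,0.5],"dr": [0,0,0],"fingers": 1}
    - {"delta_pos": [0,0,1.0],"dr": [0,0,0],"fingers": 1}
    - {"delta_pos": [0,0,1.4],"dr": [0,0,0],"fingers": 1}
    - {"delta_pos": [0,0,1.7],"dr": [0,0,0],"fingers": 1}
    - {"delta_pos": [0,0,1.7],"dr": [0,0,0],"fingers": 1}
  newtons: 60

```text
time: 13.72
tool_pos: [0.4758, 0.1108, 0.0665]
tool_rot: [-3.142, -0.0, 3.037]
contact_force: [-0.6, 0.0, -0.2]
opening: 0.0207
grip_force: 60.0
```

Call:
step_arm:
  increments:
    - {"delta_pos": [0,0,0.15],"dr": [0,0,0],"fingers": 1}
    - {"delta_pos": [0,0,0.3],"dr": [0,0,0],"fingers": 1}
    - {"delta_pos": [0,0,0.45],"dr": [0,0,0],"fingers": 1}
    - {"delta_pos": [0,0,0.6],"dr": [0,0,0],"fingers": 1}
    - {"delta_pos": [0,0,0.6],"dr": [0,0,0],"fingers": 1}

```text
time: 14.35
tool_pos: [0.4768, 0.111, 0.062]
tool_rot: [3.141, 0.002, 3.037]
contact_force: [-1.5, 0.0, 11.2]
opening: 0.0208
grip_force: 60.0
```

Call:
step_arm:
  increments:
    - {"delta_pos": [0,0,0.2],"dr": [0,0,0],"fingers": 1}
    - {"delta_pos": [0,0,0.4],"dr": [0,0,0],"fingers": 1}
    - {"delta_pos": [0,0,0.6],"dr": [0,0,0],"fingers": 1}
    - {"delta_pos": [0,0,0.7],"dr": [0,0,0],"fingers": 1}
    - {"delta_pos": [0,0,0.7],"dr": [0,0,0],"fingers": 1}

```text
time: 14.98
tool_pos: [0.4756, 0.1108, 0.053]
tool_rot: [-3.141, -0.001, 3.037]
contact_force: [1.9, -0.6, -8.0]
opening: 0.0208
grip_force: 60.0
```

Call:
step_arm:
  increments:
    - {"delta_pos": [0,0,0.2],"dr": [0,0,0],"fingers": 1}
    - {"delta_pos": [0,0,0.4],"dr": [0,0,0],"fingers": 1}
    - {"delta_pos": [0,0,0.6],"dr": [0,0,0],"fingers": 1}
    - {"delta_pos": [0,0,0.7],"dr": [0,0,0],"fingers": 1}
    - {"delta_pos": [0,0,0.7],"dr": [0,0,0],"fingers": 1}

```text
time: 15.6
tool_pos: [0.4761, 0.1109, 0.0474]
tool_rot: [3.142, 0.001, 3.037]
contact_force: [-1.0, -0.8, 8.0]
opening: 0.021
grip_force: 60.0
```

Call:
step_arm:
  increments:
    - {"delta_pos": [0,0,0.05],"dr": [0,0,0],"fingers": 1}
    - {"delta_pos": [0,0,0.1],"dr": [0,0,0],"fingers": 1}
    - {"delta_pos": [0,0,0.15],"dr": [0,0,0],"fingers": 1}
    - {"delta_pos": [0,0,0.15],"dr": [0,0,0],"fingers": 1}
    - {"delta_pos": [0,0,0.15],"dr": [0,0,0],"fingers": 1}

```text
time: 16.23
tool_pos: [0.4762, 0.1109, 0.0464]
tool_rot: [3.141, 0.001, 3.037]
contact_force: [-3.0, -1.4, 11.6]
opening: 0.0208
grip_force: 60.0
```

Call:
step_arm:
  increments:
    - {"delta_pos": [0,0,0],"dr": [0,0,0],"fingers": 1}
    - {"delta_pos": [0,0,0],"dr": [0,0,0],"fingers": 1}
    - {"delta_pos": [0,0,0],"dr": [0,0,0],"fingers": 1}
    - {"delta_pos": [0,0,0],"dr": [0,0,0],"fingers": 1}
    - {"delta_pos": [0,0,0],"dr": [0,0,0],"fingers": 1}

```text
time: 16.85
tool_pos: [0.4762, 0.1109, 0.0464]
tool_rot: [3.141, 0.001, 3.037]
contact_force: [-3.5, -0.9, 11.8]
opening: 0.0209
grip_force: 60.0
```

```bash
python3 - <<'E'
from h import *
s=robot.observe(); print(s["tool_pos"],s["time"],s["contact_force"])
im=viewer.read_camera("wrist")
a=viewer.read_camera("scene")[130:250,180:340]; b=viewer.read_camera("side")[165:265,215:348]
f=lambda x:cv2.resize(x,(400,300),interpolation=cv2.INTER_CUBIC)
cv2.imwrite("pics/h5.png",np.hstack([f(a),f(b)])[...,::-1])
E
```

```text
[0.47620808 0.11086081 0.04636847] 16.85 [-3.51298006 -0.92622608 11.83014753]
```

View pics/h5.png

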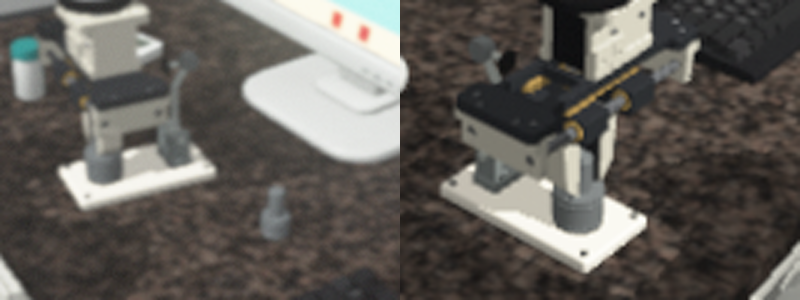

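Both views show the cap down on the seal and upright, the lever leaning beyond upright, and the small cap and vial untouched. The push is steady at 11.8 N.

```bash
python3 -c "
from cell import robot
print(robot.hand_in())"
```

```text
the job is handed in; nothing more can be done
None
```

I raised the lever past upright and snapped the larger cap onto the stud. I handed the job in at about 17 s with the cap still held down at about 12 N, which squeezes the seal by roughly 2.9 mm; the smaller cap, bottle and vial were not touched.

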